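# Dip the media reactor and lock the depth gauge

## Robot

A 6-joint arm with a two-finger parallel gripper is mounted at the origin on the work surface. World frame = base frame: x ahead of the robot, y to its left, z up, the work surface at z = 0. Lengths are in mm, angles in rad, forces in N, time in s.
With the tool pointing down it reaches from about 250 to 850 mm from the base axis. Payload 12.5 kg.
Tool frame: the origin (TCP) lies on the centre line of the jaws, within the pads' length; the fingertips stand tip_extent ahead of it and the grasp point (between the pads) lies 2 mm behind it (tip_extent is the distance from the TCP to the fingertips, in mm); z points along the fingers, y is the line along which they close (so a half turn about z gives the same grasp; the last joint's range is limited). The gripper opens to 93 mm and grips with 3 to 60 N. Pads are 15 mm wide; open, the fingers measure 128 mm over their backs; the gripper's body (75 mm by 188 mm) begins 65 mm behind the grasp point.
Start: joints at [1.262, 0.351, 1.652, -0, 1.139, -0.085], TCP at [122.034, 536.276, 207.833] pointing down, gripper open.
Joint ranges: [-2.75, 2.75], [-0.79, 2.1], [0.01, 2.65], [-1.57, 4.71], [0.07, 3.14], [-2.87, 2.87]. Speed limits (rad/s): [2.22, 2.22, 2.79, 3.14, 3.14, 3.14].

## Interface

Orientations are given as a 3x3 rotation matrix whose columns are the frame's x, y, z axes.
In Python, from bench import move_pose, move_straight, goto_joints, move_gripper, wait, ik, grab_frame, PlanningError, finish_job, get_time, get_joint_pos, get_dq, get_effort, get_tcp_pos, get_tcp_rot, get_wrist_force, get_moment, get_gripper_width, get_grip_force, tip_extent gives the robot as it stands. Calls block until the motion is done:
- move_pose(position, orientation): joint-space move of the TCP to a pose.
- move_straight(position, ori=None, rate=150, stop_force=None): straight line of the TCP; ori=None keeps the orientation; rate is the mean speed in mm/s. With stop_force (N) it stops when the force on the tool has changed by that much, and returns True; else False.
- goto_joints(angles): joint-space move.
- move_gripper(opening, newtons=None): opening from 0.0 (shut) to 1.0 (fully open); newtons is the grip in N (None keeps the last); returns when the fingers have stopped.
- wait(seconds).
- ik(position, orientation): joint angles nearest the present ones, or None.
- grab_frame(name): name is "scene" or "side" or "wrist"; returns a dict with "pixels" (480x640x3 uint8, blue, green, red), "z_map" (480x640 float32, mm along the optical axis (not along the pixel's ray), 0 where there is no reading), "intrinsics" (3x3 intrinsics, pixels), "pose" (4x4, takes a point from camera to world coordinates). Camera axes: x right, y down, z forward; pixel columns grow to the right and rows downward; lengths in mm; the calibration is good to about 2 mm. A picture is of the moment at which its call begins.
A pose or a line that the arm cannot do raises PlanningError and nothing moves.
- finish_job(): hands the job in; it is judged then, once.
Readings, each from a call of its own:
- get_time(): time.
- get_joint_pos(): joint angles.
- get_dq(): joint speeds.
- get_effort(): joint torques, N m.
- get_tcp_pos(): TCP position.
- get_tcp_rot(): TCP orientation.
- get_wrist_force(): force on the tool from outside, world axes, zero at the start.
- get_moment(): the same for the moment, N m.
- get_gripper_width(): opening from 0.0 (shut) to 1.0 (fully open).
- get_grip_force(): force on a finger pad.
Only numpy, scipy, OpenCV 4.12 (cv2) and the standard library are available. Lean on these libraries where they do the work, as an engineer would, in place of code of your own. Each camera call takes 0.05 s, during which the arm holds its last target. There are 200 camera calls.

## Task

Find the depth of the empty media reactor: swing the locked cam lever of the depth gauge open, take the gauge's grip head and lower its bar gently until the ball foot rests on the strainer plate inside, then close the lever fully so that the bar is locked at that height. The plate is thin plastic and cracks if pressed hard, and the jars, cups and other things on the bench are to stay where they are.

Things in the scene. Friction and masses are not known exactly. Their poses are not given: they have to be found in the camera images.
- reactor: media reactor, bolted to the bench: clear tube, 110 mm outside diameter, 4 mm wall, open on top, on a grey 160 x 160 x 10 mm base, with a grey 132 mm rim flange, its top at z = 140 mm. Origin: centre of the underside, on the tube's axis. Inside is a grey perforated strainer plate, its top at an untold height 36 to 88 mm above the bench; it bends about 1 mm at 10 N and cracks at about 18 N.
- gauge: bridge depth gauge, clamped across the rim over the tube's axis: an aluminium bridge 28 x 156 x 10 mm (long side along its y axis) with a steel clamp collar in its middle, 34 mm wide, its top 44 mm above the rim. Origin: on the tube's axis at the height of the rim's top (140 mm above the bench); z up. Its x axis points away from the lever's pivot.
- slide (a joint): how far the gauge's bar has been slid down, m: 0 = fully raised, 0.098 = end of travel; larger is lower. When the lever is open the bar slides with a steady drag of about 5 N, a little over twice its weight, so it stays where it is let go and takes about 2.5 to 3.5 N of downward push; when the lever is closed it is clamped and holds against about 30 N.
- grip_head (a point): centre of the flat top of the bar's grip head, a black upright cylinder of 26 mm diameter and 32 mm height on top of the square 10 mm steel bar, on the gauge's axis. The top is 322 mm above the bench when the bar is fully raised.
- bar: the gauge's sliding bar with its grip head and foot, about 0.24 kg. Origin: on the bar's axis, 182 mm below the grip head's top; z up.
- foot (a point): lowest point of the steel ball foot, 16 mm in diameter, at the lower end of the bar inside the tube, 196 mm below the grip head's top.
- lever (a joint): angle of the gauge's cam lever, rad: 0 = closed, bar clamped (lever along the gauge's +y axis); 1.6 = fully open (lever roughly along the gauge's -x axis). It turns about a vertical axis, counter-clockwise seen from above as it opens, and stays where it is left. The cam grips the bar only below about 0.6; moving it takes about 1.5 to 2 N at the knob all the way, up to a hard stop at either end.
- lever_knob (a point): centre of the top of the lever's knob, a black upright cylinder of 15 mm diameter and 34 mm height on the end of the lever arm, 92 mm from the pivot axis; its top is 208.5 mm above the bench, the lever arm's centre line 174.5 mm.
- lever_pivot (a point): point on the lever's vertical pivot axis at the height of the knob's top. It lies 16 mm from the bar's axis, along the gauge's -x.
- jar_a: glass preserving jar with steel lid, 78 mm diameter, 128 mm tall, loose; origin: centre of the underside. To be left alone.
- jar_b: a second such jar. To be left alone.
- cup_a: clear specimen cup with blue lid, 71 mm diameter, 59 mm tall, loose; origin: centre of the underside. To be left alone.
- cup_b: a second such cup. To be left alone.
- wash_bottle: white plastic bottle, 64 mm diameter, 150 mm tall, loose; origin: centre of the underside. To be left alone.
- beaker: clear plastic beaker, 90 mm diameter, 120 mm tall, loose; origin: centre of the underside. To be left alone.
- elbow: white plastic pipe elbow lying on the bench, 62 mm legs of 34 mm diameter, loose; origin: at its corner, on the bench. To be left alone.
Not all that is in view belongs to the job. Leave any turquoise look-alike of the reactor alone.

How it is judged:
By the outcome, as a careful person would: the job done as asked, in the order asked, and still so for the second after the job is handed in, with the robot touching nothing.
It also fails if it takes over 72 s, if anything falls off the work surface, if the arm or the gripper's body presses on something with over 40 N, if the wrist force passes 120 N, or if a joint passes its speed limit or range.

## Working session

There is one attempt and no reset: what is moved stays moved. The work goes in short steps, each a Python script; the robot and the scene stay as the last script left them, time stands still between calls to the robot, and variables do not carry over. Pictures are saved under pics/ and viewed, at most 10 in all, crops included, and the job is handed in when it is done.

```bash
ls; mkdir -p pics; python3 - <<'E'
from bench import *
import cv2,pickle
for n in("scene","side"):
    f=grab_frame(n);pickle.dump(f,open(f"{n}.pkl","wb"));cv2.imwrite(f"pics/{n}0.png",f["pixels"]);print(n,f["intrinsics"],f["pose"].round(3))
print(get_time(),tip_extent() if callable(tip_extent) else tip_extent,get_tcp_rot())
E
```

```text
pics
scene [[542.28116568   0.         316.47422709]
 [  0.         542.28116568 231.0251167 ]
 [  0.           0.           1.        ]] [[-1.57000e-01  7.31000e-01 -6.64000e-01  1.27042e+03]
 [ 9.88000e-01  1.15000e-01 -1.08000e-01  1.35984e+02]
 [-2.00000e-03 -6.73000e-01 -7.40000e-01  1.08679e+03]
 [ 0.00000e+00  0.00000e+00  0.00000e+00  1.00000e+00]]
side [[508.18313739   0.         313.99712387]
 [  0.         508.18313739 241.92964993]
 [  0.           0.           1.        ]] [[ 9.350000e-01 -2.010000e-01  2.940000e-01  8.909800e+01]
 [-3.560000e-01 -5.540000e-01  7.530000e-01 -1.049976e+03]
 [ 1.100000e-02 -8.080000e-01 -5.890000e-01  1.014246e+03]
 [ 0.000000e+00  0.000000e+00  0.000000e+00  1.000000e+00]]
0.1 17.0 [[-9.75071059e-01  2.21892674e-01 -2.65075312e-04]
 [ 2.21892829e-01  9.75070561e-01 -9.86605186e-04]
 [ 3.95466700e-05 -1.02082847e-03 -9.99999478e-01]]
```

View pics/scene0.png

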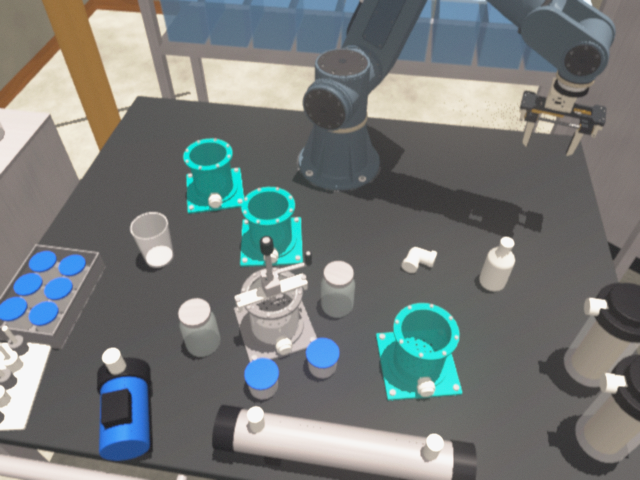

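View pics/side0.png

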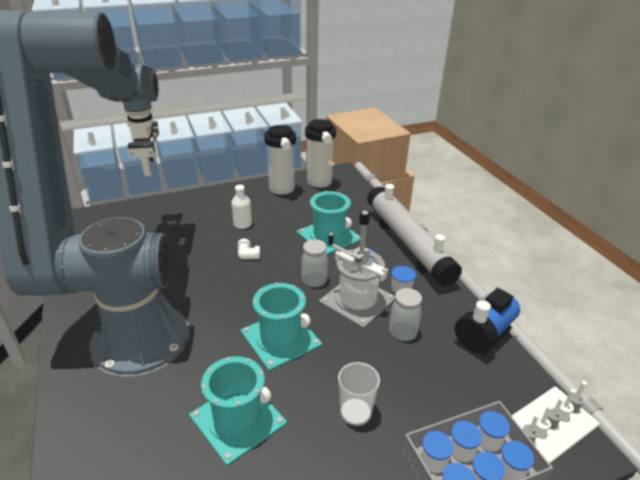

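Candidates for the reactor in the scene view: turquoise pots at (210,175), (270,225) and (420,350), and a grey one at (272,310). Only the grey one carries a gauge, with its black head at about (267,245) and knob at about (308,258). It fits the description, and I'll confirm it in an enlarged crop.

```bash
python3 - <<'E'
import cv2,pickle,numpy as np
a=pickle.load(open("scene.pkl","rb"))["pixels"][225:375,220:345];b=pickle.load(open("side.pkl","rb"))["pixels"][200:350,290:415]
cv2.imwrite("pics/crop1.png",cv2.resize(np.hstack([a,b]),(750,450),interpolation=cv2.INTER_CUBIC))
E
```

```text
(no output)
```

View pics/crop1.png

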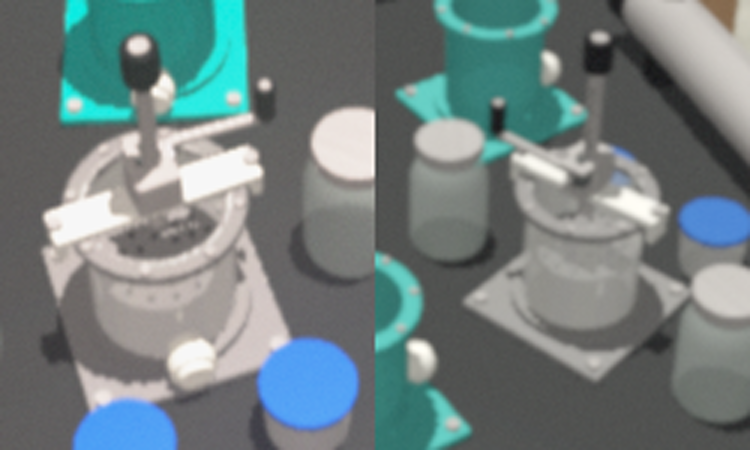

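The crop confirms it: the grey reactor with a white bridge, black grip head and bar. The scene view has the head top at about (266,240) and the knob top at about (308,253). The side view has them at about (365,213) and (331,234). The lever is closed, lying next to the bridge. Next I measure by rays and depth.

```bash
cat > h.py <<'E'
import numpy as np,cv2,pickle
from bench import *
def ray(f,u,v):
    d=f["pose"][:3,:3]@np.linalg.solve(f["intrinsics"],[u,v,1.]);return f["pose"][:3,3],d
def plane(f,u,v,z):
    o,d=ray(f,u,v);return o+d*(z-o[2])/d[2]
def cloud(f):
    v,u=np.mgrid[:480,:640];Z=f["z_map"]
    c=np.stack([u,v,np.ones_like(u)],-1)@np.linalg.inv(f["intrinsics"]).T*Z[...,None]
    w=c@f["pose"][:3,:3].T+f["pose"][:3,3];w[Z==0]=np.nan;return w
E
python3 - <<'E'
from h import *
S=pickle.load(open("scene.pkl","rb"));D=pickle.load(open("side.pkl","rb"))
for n,f,h,k in(("scene",S,(266,240),(308.3,253.3)),("side",D,(364.7,212.7),(331,233.7))):
    print(n,"head",plane(f,*h,322).round(1),"knob",plane(f,*k,208.5).round(1))
    W=cloud(f);P=plane(f,*h,322)
    near=np.hypot(W[...,0]-P[0],W[...,1]-P[1])
    for lo,hi,r in((316,330,30),(292,316,30),(136,144,85),(200,216,140),(180,188,40)):
        m=(near<r)&(W[...,2]>lo)&(W[...,2]<hi)
        if m.sum(): q=W[m];print(lo,hi,m.sum(),np.median(q,0).round(1),q.min(0).round(0),q.max(0).round(0))
    g=f["pixels"][...].max(-1)
    for c in(h,k):
        x,y=map(int,c);print(g[y-6:y+16:2,x-8:x+10:2])
E
```

```text
scene head [620.8 -65.3 322. ] knob [547.1   1.2 208.5]
292 316 163 [614.3 -68.5 305.2] [593. -81. 292.] [624. -56. 310.]
136 144 777 [627.2 -62.8 139.2] [ 544. -137.  136.] [675.   3. 144.]
200 216 76 [554.6  -5.  206.7] [540. -76. 200.] [617.   7. 216.]
180 188 195 [612.9 -68.3 182.7] [588. -92. 180.] [633. -46. 188.]
[[134 135 138 136 133 133 138 136 135]
 [135 130 121 112 123 113 121 139 135]
 [136 114 117 217 230 213  93 118 137]
 [129  85 164 239 237 228 113  93 136]
 [128  76 104 203 208 159  77  79 133]
 [127  77  64  78  86  74  65  69 132]
 [127  75  56  61  60  61  57  66 129]
 [128  86  52  56  57  57  61  70 148]
 [130 103  56  56  57  61  60  82 234]
 [133 121  66  58  56  56  59 161 247]
 [130 131 108  80  63  65 158 242 236]]
[[234 151  96  97  96  99  97  95  97]
 [236 150  97  96  97  95  97  96  97]
 [235 156  97 131 179 110  96  94  96]
 [236 165  92 179 229 146  94  97  96]
 [236 169  87  97 129  85  91  97  97]
 [233 179  84  64  67  64  93  97  98]
 [226 192  90  61  62  64  94  98  96]
 [229 192  97  62  62  65  91  99  99]
 [213 219 162  73  63  67  93  98  9
[... 561 characters left out ...]
83  79  49  79 118 110  59  44  48]
 [ 83  74  38  30  35  32  36  63  51]
 [ 80  78  42  30  26  32  36  75  73]
 [ 82  76  37  30  34  30  41  79  82]
 [ 81  77  41  32  32  28  45  77  81]
 [ 80  81  67  58  53  53  72  83  81]
 [ 82  81  88 110 111  96  82  80  81]]
[[129 127 127 127 128 128 128 125 126]
 [128 127 128 128 129 127 127 124 127]
 [127 129 128 125 128 129 128 128 126]
 [126 128 124 143 169 131 127 127 124]
 [125 128 113  94 121  95 124 123 121]
 [121 123 110  47  33  80 119 120 119]
 [123 123 106  46  30  86 121 120 121]
 [153 123 106  43  34  90 118 119 118]
 [197 151 107  48  42 109 130 121 119]
 [209 184 124  97 102 164 181 158 129]
 [208 191 180 180 167 165 166 183 182]]
```

```bash
cat >> h.py <<'E'
def tri(obs):
    A=np.zeros((3,3));b=np.zeros(3);L=[]
    for f,(u,v) in obs:
        o,d=ray(f,u,v);d=d/np.linalg.norm(d);M=np.eye(3)-np.outer(d,d);A+=M;b+=M@o;L.append((M,o))
    p=np.linalg.solve(A,b);return p,[float(np.linalg.norm(M@(p-o)).round(2)) for M,o in L]
def blob(f,x,y,t,r=7):
    g=f["pixels"].min(-1)[y-r:y+r+1,x-r:x+r+1];n,l,s,c=cv2.connectedComponentsWithStats((g>t).astype(np.uint8))
    i=1+np.argmin(np.hypot(*(c[1:]-r).T));return c[i]+[x-r,y-r],s[i,4]
E
python3 - <<'E'
from h import *
S=pickle.load(open("scene.pkl","rb"));D=pickle.load(open("side.pkl","rb"))
h1=blob(S,266,240,150);h2=blob(D,365,213,110);k1=blob(S,308,253,125,5);k2=blob(D,331,234,135,4)
print(h1,h2,k1,k2)
print(tri([(S,h1[0]),(D,h2[0])]),tri([(S,k1[0]),(D,k2[0])]))
for f,n in((S,"S"),(D,"D")):
    W=cloud(f);m=(abs(W[...,2]-140)<5)&(np.hypot(W[...,0]-608,W[...,1]+74)<75)
    q=W[m][:,:2];c=cv2.fitEllipse(q.astype(np.float32));print(n,len(q),c,np.ptp(q,0),(q.max(0)+q.min(0))/2)
    # bridge white tops ~150
    p=f["pixels"].min(-1)>200;m=p&(abs(W[...,2]-150)<5)&(np.hypot(W[...,0]-608,W[...,1]+74)<90)
    print(m.sum(),cv2.minAreaRect(W[m][:,:2].astype(np.float32)))
    # obstacles
    for lo,hi in((50,75),(115,135),(142,160)):
        m=((W[...,2]>lo)&(W[...,2]<hi)).astype(np.uint8);n_,l,s,c=cv2.connectedComponentsWithStats(m)
        for i in range(1,n_):
            if s[i,4]>60:
                q=W[l==i];M=np.median(q,0)
                if np.hypot(M[0]-608,M[1]+74)<260: print(lo,M.round(0),np.nanmin(q,0).round(0)[:2],np.nanmax(q,0).round(0)[:2])
E
```

```text
(array([265.75757576, 239.57575758]), np.int32(33)) (array([364.43478261, 211.91304348]), np.int32(23)) (array([307.75 , 252.625]), np.int32(16)) (array([331. , 233.5]), np.int32(6))
(array([609.06621466, -69.54890442, 309.11584502]), [0.22, 0.22]) (array([ 5.47634527e+02, -2.75539277e-01,  2.10455531e+02]), [0.58, 0.58])
S 863 ((610.5859985351562, -70.02117156982422), (118.57069396972656, 119.33525848388672), 17.499183654785156) [131.40256207 134.80194942] [609.81346629 -69.86085001]
487 ((625.4827270507812, -61.21216583251953), (76.23899841308594, 155.2135467529297), 27.6353702545166)
50 [387. -93.  63.] [ 341. -116.] [406. -79.]
50 [ 399. -163.   63.] [ 379. -183.] [ 407. -147.]
50 [558.  66.  62.] [529.  27.] [566. 103.]
50 [594. -67.  73.] [ 558. -120.] [616. -34.]
50 [656. -55.  62.] [ 600. -118.] [665. -15.]
50 [ 706. -204.   62.] [ 660. -253.] [ 716. -184.]
50 [692.  54.  58.] [654.  18.] [726.  88.]
50 [759. -64.  58.] [721. -99.] [793. -29.]
115 [ 406. -116.  131.] [ 360. -177.] [420. -69.]
115 [530.  65. 126.] [493.  32.] [561.  98.]
115 [ 582. -113.  126.] [ 568. -121.] [
[... 201 characters left out ...]
51960372924805) [133.26121144 139.54949747] [608.34069753 -71.67918424]
159 ((609.7819213867188, -71.83582305908203), (29.28705596923828, 149.30296325683594), 32.13016128540039)
50 [844.  19.  65.] [ 835. -124.] [922. 362.]
50 [508.  34.  63.] [484.  22.] [555.  76.]
50 [753. -69.  60.] [ 719. -101.] [792. -25.]
50 [ 582. -114.   62.] [ 552. -127.] [654. -48.]
50 [364. -85.  64.] [ 327. -109.] [396. -79.]
50 [ 651. -253.   62.] [ 633. -264.] [ 704. -205.]
115 [521.  57. 129.] [489.  27.] [556.  98.]
115 [ 584. -119.  120.] [ 549. -134.] [634. -71.]
115 [367. -90. 125.] [ 307. -142.] [403. -78.]
115 [ 670. -229.  129.] [ 639. -258.] [ 706. -191.]
142 [616. -93. 151.] [ 558. -145.] [665.  -0.]
```

Head, knob and rim agree with the given sizes: knob-to-axis 93 mm (expected 93.4) and bridge yaw about 32° from both sources. The head top is at about 309 mm, so the bar is already partly lowered. Now I grip the knob and open the lever.

```bash
cat >> h.py <<'E'
A=np.array([609.3,-69.8]);G=np.deg2rad(31.8)
PV=A-16*np.array([np.cos(G),np.sin(G)])
def R(t):
    y=np.array([np.cos(t),np.sin(t),0]);z=np.array([0,0,-1.]);return np.column_stack([np.cross(y,z),y,z])
def knob(th,z,r=92):  # tool y tangential
    a=G+np.pi/2+th;return np.array([*(PV+r*np.array([np.cos(a),np.sin(a)])),z]),R(G+th)
E
python3 - <<'E'
from h import *
for th in(0,.8,1.55): print(ik(*knob(th,200)))
move_straight(get_tcp_pos()+[0,0,110],rate=250)
move_pose(*knob(0,300))
f=grab_frame("wrist");cv2.imwrite("pics/w1.png",f["pixels"])
move_straight(knob(0,200)[0],rate=150,stop_force=6)
move_gripper(0.0,10)
print(get_time(),get_tcp_pos(),get_wrist_force(),get_gripper_width()*93,get_grip_force())
E
```

```text
[-8.51525090e-02  3.54032432e-01  1.66768231e+00 -4.44089210e-16
  1.11987791e+00 -6.40167211e-01]
[-2.06648540e-01  2.85650643e-01  1.76414275e+00 -4.44089210e-16
  1.09179926e+00 -1.56166324e+00]
[-3.25184596e-01  3.25706556e-01  1.70828173e+00 -4.44089210e-16
  1.10760437e+00 -2.43019930e+00]
5.4417 [ 5.47221615e+02 -2.46970389e-02  2.00021566e+02] [0.49994514 0.72226102 0.23644698] 0.2751829462462687 0.0
```

View pics/w1.png

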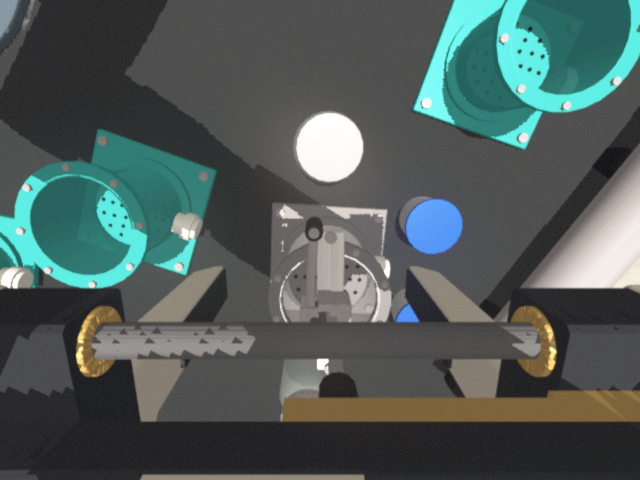

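The wrist picture at 300 mm shows the lever knob at (314,228), the bar's head near (338,385), jar lid at (330,147). The fingers closed to 0, so they missed. I'll measure the knob with this kind of view.

```bash
python3 - <<'E'
from h import *
move_gripper(1.0)
move_straight(get_tcp_pos()+[0,0,100],rate=250)
for n in("wrist","scene","side"):
    f=grab_frame(n);pickle.dump(f,open(n+"1.pkl","wb"))
    if n=="wrist":
        print(f["pose"].round(3));cv2.imwrite("pics/w2.png",f["pixels"])
        W=cloud(f)
        for u,v in((314,226),(330,147),(338,385)): print(plane(f,u,v,208.5).round(1),plane(f,u,v,128).round(1),W[v-3:v+4,u-3:u+4].mean((0,1)).round(1))
        p=np.array([*get_tcp_pos()]);
        print("tcp",p,get_tcp_rot())
E
```

```text
[[ 8.50000e-01  5.11000e-01  1.32000e-01  5.10597e+02]
 [ 5.27000e-01 -8.23000e-01 -2.13000e-01  5.92200e+01]
 [ 0.00000e+00  2.50000e-01 -9.68000e-01  4.77163e+02]
 [ 0.00000e+00  0.00000e+00  0.00000e+00  1.00000e+00]]
[542.6   5.2 208.5] [552.2 -11.  128. ] [542.6   5.1 208.2]
[520.5  64.  208.5] [523.4  65.4 128. ] [523.4  65.4 128.6]
[ 639.8 -110.1  208.5] [ 678.5 -160.9  128. ] [nan nan nan]
tcp [ 5.46812231e+02 -1.09166462e-02  2.99137413e+02] [[-5.26944180e-01  8.49898803e-01 -1.36220934e-03]
 [ 8.49899503e-01  5.26944800e-01  1.15753864e-04]
 [ 8.16188196e-04 -1.09674521e-03 -9.99999065e-01]]
```

View pics/w2.png

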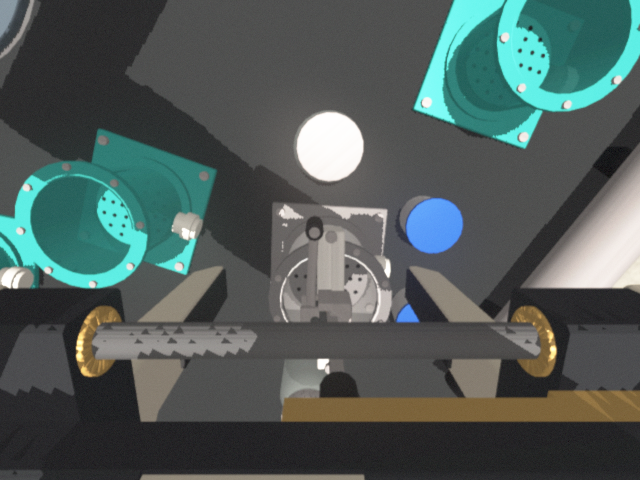

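The knob sits at (314,~230) and has not moved. Its spot agrees with stereo to a few mm, so I'll check the cluster and look close up from the grasp height.

```bash
python3 - <<'E'
from h import *
f=pickle.load(open("wrist1.pkl","rb"));W=cloud(f)
m=(abs(W[...,2]-208)<4)&(np.hypot(W[...,0]-545,W[...,1])<40);q=W[m];print(m.sum(),q.mean(0),q.min(0),q.max(0),np.argwhere(m).mean(0))
c=np.linalg.inv(f["pose"])@[*f["pose"][:2,3]*0+[547.2,0.0],208.5,1];p=f["intrinsics"]@c[:3];print(p/p[2])
for n in("scene1","side1"):
    g=pickle.load(open(n+".pkl","rb"));c=np.linalg.inv(g["pose"])@[547.2,0,208.5,1];p=g["intrinsics"]@c[:3];print(n,p[:2]/p[2])
    c=np.linalg.inv(g["pose"])@[*get_tcp_pos()[:2],get_tcp_pos()[2]-17,1];p=g["intrinsics"]@c[:3];print("tip",p[:2]/p[2])
a=pickle.load(open("scene1.pkl","rb"))["pixels"][150:310,220:400];b=pickle.load(open("side1.pkl","rb"))["pixels"][130:290,260:440]
cv2.imwrite("pics/c2.png",cv2.resize(np.hstack([a,b]),(800,356),interpolation=cv2.INTER_CUBIC))
E
```

```text
256 [544.93353104   1.06901352 208.77399714] [537.84308968  -6.40651693 204.09639356] [552.40021476   8.04920678 211.13461459] [231.76171875 313.796875  ]
[315.48386877 234.20716889   1.        ]
scene1 [307.72968574 253.27377342]
tip [307.2380441  229.70296362]
side1 [330.62029779 233.93765145]
tip [331.28967785 211.55198501]
```

View pics/c2.png

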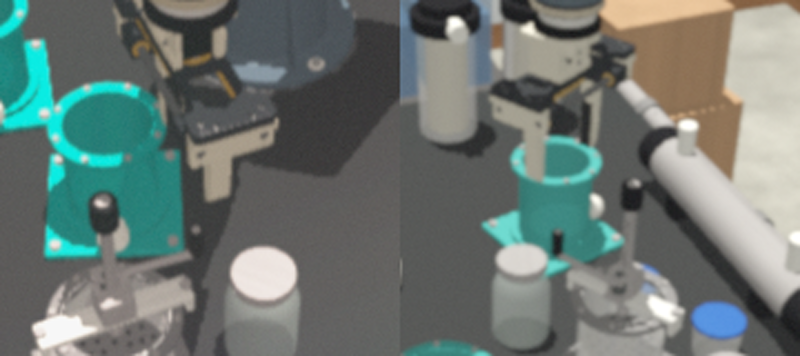

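The picture shows the fingers straddling the knob line as intended; scene crop finger tip at (218,195), knob at (197,235). I'll retry using the averaged knob position, a bit lower, and look while closed.

```bash
python3 - <<'E'
from h import *
p=np.array([545.8,0.6,196]);
print(move_straight(p,R(G),rate=150,stop_force=8),get_tcp_pos(),get_gripper_width())
for o in (0.4,0.0):
    move_gripper(o,15);print(o,get_time(),get_gripper_width(),get_grip_force(),get_wrist_force(),get_tcp_pos())
f=grab_frame("wrist");s=grab_frame("scene");pickle.dump(f,open("w3.pkl","wb"))
a=cv2.resize(f["pixels"],(480,360));b=cv2.resize(s["pixels"][190:310,240:340],(300,360),interpolation=cv2.INTER_CUBIC)
cv2.imwrite("pics/c3.png",np.hstack([a,b]))
E
```

```text
False [546.24089501   0.55594922 196.71358771] 0.9995433984405678
0.4 9.475 0.40539212521915435 0.0 [ 1.1081088  -0.23838735  0.23008475] [545.81606789   0.61008226 196.00366036]
0.0 10.0167 0.14144842285069908 15.000466257333755 [-2.62231724 -2.0270071   1.86308454] [5.45436459e+02 4.05393171e-01 1.95912746e+02]
```

View pics/c3.png

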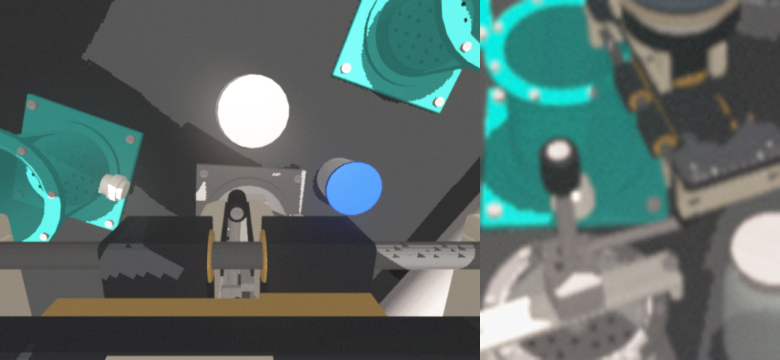

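Now it is gripped, but at 13.2 mm width, and the knob shows at c3 (237,212), nearer the pads' outer edge. I'll compute the offset from this frame.

```bash
python3 - <<'E'
from h import *
f=pickle.load(open("w3.pkl","rb"));W=cloud(f);print(f["intrinsics"].round(1))
m=(abs(W[...,2]-208)<4)&(np.hypot(W[...,0]-545,W[...,1])<40);q=W[m];print(m.sum(),q.mean(0).round(1),q.min(0).round(1),q.max(0).round(1),np.argwhere(m).mean(0))
def proj(P):
    c=np.linalg.inv(f["pose"])@[*P,1];p=f["intrinsics"]@c[:3];return (p[:2]/p[2]).round(0)
t=get_tcp_pos();Rt=get_tcp_rot();print(t,Rt[:,0]);print("tip",proj(t+Rt[:,2]*17),"tcp at knobtop",proj([t[0],t[1],208.5]))
for s in(-7.5,7.5):print(s,proj(t+Rt[:,2]*17+Rt[:,0]*s))
cv2.imwrite("pics/c4.png",cv2.resize(f["pixels"][230:380,220:420],(800,600),interpolation=cv2.INTER_CUBIC))
E
```

```text
[[342.6   0.  315.7]
 [  0.  342.6 234. ]
 [  0.    0.    1. ]]
742 [544.3   2.5 208.8] [527.6  -9.  204. ] [555.   16.9 211.9] [280.60512129 315.3638814 ]
[5.45478036e+02 4.33657661e-01 1.95930369e+02] [-5.26992538e-01  8.49869891e-01  1.82787859e-04]
tip [315. 265.] tcp at knobtop [315. 285.]
-7.5 [315. 277.]
7.5 [315. 253.]
```

View pics/c4.png

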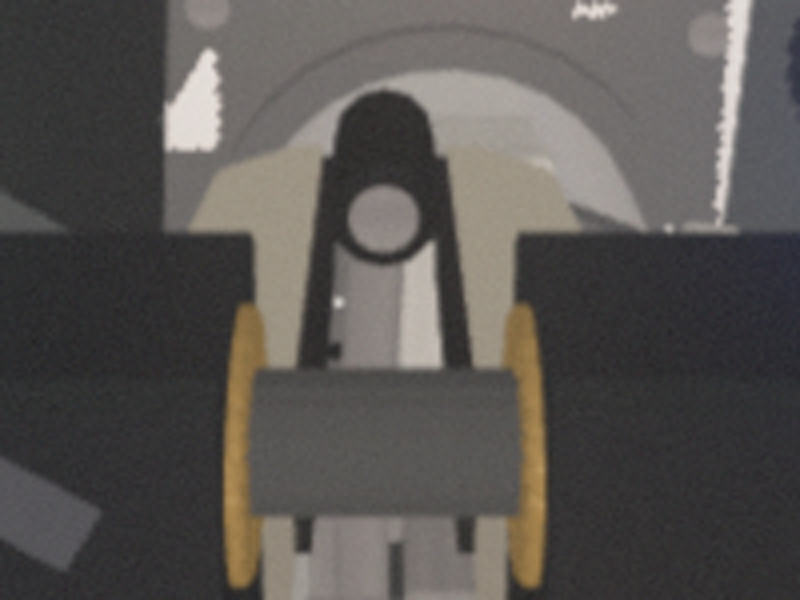

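The close-up shows the knob top at c4 (383,215), i.e. full (316,284), centred between the pads and within 1 px of the TCP projection. The grip is good, so I swing the lever open along its arc while watching the forces.

```bash
cat >> h.py <<'E'
def arc(t0,t1,n,z,off=np.zeros(2),lim=25,rate=120):
    for th in np.linspace(t0,t1,n+1)[1:]:
        p,r=knob(th,z);p[:2]+=off
        move_straight(p,r,rate=rate);F=np.array(get_wrist_force());a=G+np.pi/2+th
        print(round(th,2),"t%.1f"%get_time(),"rad %.1f tan %.1f z %.1f"%(F[0]*np.cos(a)+F[1]*np.sin(a),-F[0]*np.sin(a)+F[1]*np.cos(a),F[2]),"w%.3f"%get_gripper_width())
        if np.linalg.norm(F)>lim: print("STOP");return th
    return t1
E
python3 - <<'E'
from h import *
arc(0,1.52,9,196,off=np.array([-.8,.3]))
print(get_tcp_pos(),get_grip_force())
f=grab_frame("wrist");W=cloud(f);m=(abs(W[...,2]-208)<4)&(np.hypot(W[...,0]-get_tcp_pos()[0],W[...,1]-get_tcp_pos()[1])<12);print(m.sum(),W[m].mean(0))
E
```

```text
0.17 t10.4 rad 6.2 tan 1.9 z 1.7 w0.138
0.34 t10.8 rad 5.6 tan 1.2 z 1.6 w0.138
0.51 t11.1 rad 7.1 tan 1.0 z 2.8 w0.138
0.68 t11.4 rad 7.5 tan 1.0 z 3.8 w0.141
0.84 t11.7 rad 7.6 tan 1.0 z 4.1 w0.143
1.01 t12.0 rad 7.8 tan 1.0 z 3.8 w0.141
1.18 t12.3 rad 8.1 tan 2.3 z 2.5 w0.138
1.35 t12.7 rad 7.1 tan 1.0 z 2.4 w0.139
1.52 t13.0 rad 7.4 tan 1.1 z 2.8 w0.143
[ 514.44152562 -123.323284    195.88532664] 15.000182390213013
668 [ 513.36894544 -123.41258065  208.60118299]
```

Open, knob tracked to (513.4,-123.4). Now release, rise and refine the head position from above.

```bash
python3 - <<'E'
from h import *
move_gripper(0.5);move_straight(get_tcp_pos()+[0,0,6],rate=60);move_gripper(0.9)
p=np.array(get_tcp_pos());p[2]=390;move_straight(p,rate=300)
move_straight([*A,390],R(G+np.pi/2),rate=250)
f=grab_frame("wrist");W=cloud(f);cv2.imwrite("pics/w5.png",f["pixels"])
r=np.hypot(W[...,0]-A[0],W[...,1]-A[1])
for lo,hi in((280,303),(303,316)):
    m=(W[...,2]>lo)&(W[...,2]<hi)&(r<40);q=W[m]
    if m.sum():print(m.sum(),q.mean(0),q.min(0),q.max(0),np.median(q[:,2]),np.argwhere(m).mean(0))
m=(abs(W[...,2]-208)<4)&(np.hypot(W[...,0]-514,W[...,1]+123)<25)
if m.sum():print("knob",W[m].mean(0))
print(get_time(),get_tcp_pos(),get_wrist_force())
E
```

```text
161 [599.41414949 -74.31615838 293.02542854] [594.64738153 -82.15545535 280.12011472] [613.20875065 -57.37719288 302.98302627] 293.1164980466823 [220.03726708 316.2484472 ]
823 [607.21423209 -69.14487452 307.82690929] [595.22957737 -81.3954502  303.02791491] [620.41619537 -56.05777086 311.14092881] 307.87881683129854 [235.69987849 316.64398542]
knob [ 514.96351701 -122.69519492  208.76391959]
16.1917 [608.53643183 -70.17708792 389.11893236] [ 0.34538082  0.15253277 -0.40585071]
```

View pics/w5.png

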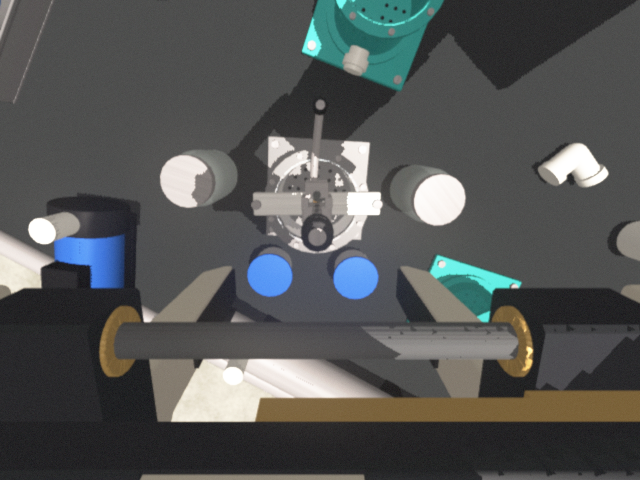

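The head top is at (317,237) and centred at about (608.3,-69.2), height 308. The lever knob is at (320,105), standing open. Grip and lower gently.

```bash
python3 - <<'E'
from h import *
r=R(G+np.pi/2);c=[608.3,-69.2]
print(move_straight([*c,294],r,rate=150,stop_force=8))
move_gripper(0.0,25);print("grip",get_gripper_width()*93,get_grip_force(),get_wrist_force(),get_tcp_pos())
p=np.array(get_tcp_pos())
print(move_straight(p-[0,0,5],rate=15,stop_force=9),get_wrist_force(),get_tcp_pos())
p[2]-=75
s=move_straight(p,rate=18,stop_force=4)
print(s,get_time(),get_wrist_force(),get_tcp_pos(),get_gripper_width()*93)
E
```

```text
False
grip 23.789448353591425 25.000171959400177 [-0.8809106   1.0001897   0.05507893] [608.22220908 -69.01749938 294.00102009]
False [-1.06429316  1.37159688 -0.52786697] [608.18281314 -69.02097715 288.69809273]
True 19.5917 [ 1.29537151 -0.53642632 -0.32948831] [608.10098994 -68.94351058 279.83395011] 24.1892242153034
```

```bash
cat >> h.py <<'E'
def headz():
    f=grab_frame("wrist");W=cloud(f);t=get_tcp_pos();m=(np.hypot(W[...,0]-t[0],W[...,1]-t[1])<9)&(W[...,2]>t[2]+4)&(W[...,2]<t[2]+35)
    return (np.median(W[m][:,2]).round(1),int(m.sum())) if m.sum() else None
E
python3 - <<'E'
from h import *
t=np.array(get_tcp_pos());print("tcp",t,"head",headz())
for i in range(3):
    wait(.1);print(get_wrist_force(),get_tcp_pos()[2])
print(move_straight(t-[0,0,3],rate=10,stop_force=7),get_wrist_force(),get_tcp_pos(),headz(),get_time())
E
```

```text
tcp [608.10098994 -68.94351058 279.83395011] head (np.float64(294.2), 902)
[ 2.50148559 -0.71258619 -0.33464113] 279.8666489221722
[ 3.56432405 -1.65932515 -1.00854597] 279.8786848562259
[ 3.34208736 -1.8344502  -2.39720226] 279.88802045819983
False [ 2.22696925 -0.33315441  2.63964389] [608.08537711 -68.91101605 276.840091  ] (np.float64(291.2), 896) 20.4667
```

The head follows the fingers (294.2 to 291.2) and the foot is at about 95 mm. The last stop was noise of about ±2 N. I'll continue, judging contact on averaged force.

```bash
python3 - <<'E'
from h import *
def fz(n=12):
    v=[]
    for _ in range(n): v.append(get_wrist_force()[2]);wait(.02)
    return np.mean(v)
x,y,_=get_tcp_pos()
for i in range(8):
    s=move_straight([x,y,219],rate=15,stop_force=6);z=get_tcp_pos()[2];F=fz()
    print(s,"z %.2f foot~%.1f Fz %.2f t%.1f"%(z,z+14.4-196,F,get_time()))
    if not s or F>5 : break
print(headz(),get_gripper_width()*93,get_wrist_force())
E
```

```text
True z 256.62 foot~75.0 Fz 3.25 t22.4
True z 256.63 foot~75.0 Fz 4.37 t23.0
True z 256.64 foot~75.0 Fz 4.60 t23.6
True z 256.66 foot~75.1 Fz 4.58 t24.2
True z 256.63 foot~75.0 Fz 4.56 t24.9
True z 256.63 foot~75.0 Fz 4.59 t25.5
True z 256.62 foot~75.0 Fz 4.29 t26.1
True z 256.62 foot~75.0 Fz 4.45 t26.7
(np.float64(271.1), 899) 24.604682778506465 [-0.67772608  0.48531118  5.1992966 ]
```

Steady contact with the plate: the foot stops at about 75.0 mm each time, within the 36–88 range, while holding only about 4.5 N. Release, go to the knob and close the lever.

```bash
python3 - <<'E'
from h import *
off=np.array([-.8,.3])
move_gripper(0.6);t=np.array(get_tcp_pos());move_straight(t+[0,0,64],rate=200)
f=grab_frame("wrist");W=cloud(f);m=(np.hypot(W[...,0]-608,W[...,1]+69)<9)&(W[...,2]>240)&(W[...,2]<300);print("head",np.median(W[m][:,2]),m.sum())
p,r=knob(1.52,320);p[:2]+=off
move_straight(p,r,rate=200)
f=grab_frame("wrist");W=cloud(f);m=(abs(W[...,2]-208)<4)&(np.hypot(W[...,0]-p[0],W[...,1]-p[1])<25);print("knob",W[m].mean(0),p)
p[2]=196;print(move_straight(p,r,rate=150,stop_force=8))
move_gripper(0.0,15);print(get_time(),get_gripper_width(),get_grip_force(),get_wrist_force())
E
```

```text
head 271.13569218293713 508
knob [ 513.90976673 -123.06455336  208.77455153] [ 514.35089953 -122.37863032  320.        ]
False
30.5167 0.13753365169891513 15.000084936618805 [-0.73649425 -1.31928935  0.50610865]
```

```bash
python3 - <<'E'
from h import *
off=np.array([-.8,.3])
arc(1.52,0.1,8,196,off)
for th in(.04,0.,-.03,-.06,-.09):
    p,r=knob(th,196);p[:2]+=off;s=move_straight(p,R(G+max(th,0)),rate=25,stop_force=9)
    F=np.array(get_wrist_force());a=G+np.pi/2+th;t=np.array(get_tcp_pos())[:2]-off-PV
    print(th,s,"tan %.1f"%(-F[0]*np.sin(a)+F[1]*np.cos(a)),"actual %.3f"%(np.arctan2(t[1],t[0])-G-np.pi/2),get_time())
    if s: break
E
```

```text
1.34 t30.8 rad 1.3 tan -1.4 z 1.4 w0.142
1.16 t31.2 rad 2.5 tan -0.2 z 1.8 w0.141
0.99 t31.5 rad 3.6 tan -0.3 z 2.2 w0.137
0.81 t31.8 rad 4.3 tan -1.2 z 2.9 w0.139
0.63 t32.1 rad 4.3 tan -0.3 z 3.9 w0.139
0.46 t32.5 rad 6.3 tan -1.0 z 3.3 w0.141
0.28 t32.8 rad 7.2 tan -0.9 z 2.8 w0.140
0.1 t33.1 rad 6.2 tan -1.4 z 2.1 w0.137
0.04 False tan -1.3 actual 0.040 33.4833
0.0 False tan 4.3 actual 0.008 33.7833
-0.03 True tan 4.7 actual 0.008 33.9917
```

Hard stop met (reads 0.008 by my calibration). Release, retreat and verify.

```bash
python3 - <<'E'
from h import *
move_gripper(0.7);t=np.array(get_tcp_pos());t[2]=300;move_straight(t,rate=200)
f=grab_frame("wrist");W=cloud(f);m=(abs(W[...,2]-208)<4)&(np.hypot(W[...,0]-545,W[...,1]-1)<20);k=W[m].mean(0);print("knob",k,m.sum())
t[2]=400;t[:2]+=[-60,90];move_straight(t,rate=250)
f=grab_frame("scene");D=grab_frame("side");cv2.imwrite("pics/end.png",np.hstack([cv2.resize(g["pixels"],(400,300)) for g in(f,D)]))
for g in(f,D):
    W=cloud(g);m=(np.hypot(W[...,0]-608,W[...,1]+69)<9)&(W[...,2]>240)&(W[...,2]<300);print("head max",np.percentile(W[m][:,2],95),m.sum())
for n,g in(("scene",f),("side",D)):
    o=pickle.load(open(n+".pkl","rb"));d=(cv2.absdiff(g["pixels"],o["pixels"]).max(-1)>60).astype(np.uint8)
    _,l,s,c=cv2.connectedComponentsWithStats(d);print([(c[i].round().tolist(),int(s[i,4])) for i in range(1,len(s)) if s[i,4]>25])
print(get_time())
E
```

```text
knob [544.95547134   1.18416997 208.849728  ] 260
head max 271.1829988890675 53
head max 274.28736093241514 27
[([376.0, 12.0], 1088), ([408.0, 10.0], 233), ([427.0, 11.0], 161), ([444.0, 8.0], 157), ([536.0, 9.0], 1329), ([337.0, 7.0], 40), ([552.0, 21.0], 532), ([579.0, 58.0], 1010), ([361.0, 52.0], 28), ([306.0, 82.0], 361), ([401.0, 97.0], 2654), ([363.0, 86.0], 177), ([565.0, 94.0], 260), ([350.0, 91.0], 96), ([329.0, 88.0], 28), ([527.0, 104.0], 322), ([329.0, 102.0], 98), ([353.0, 107.0], 214), ([545.0, 107.0], 214), ([582.0, 107.0], 40), ([585.0, 122.0], 194), ([533.0, 117.0], 32), ([546.0, 120.0], 50), ([362.0, 123.0], 36), ([350.0, 123.0], 32), ([325.0, 127.0], 36), ([526.0, 137.0], 53), ([346.0, 143.0], 61), ([574.0, 144.0], 93), ([379.0, 159.0], 578), ([297.0, 243.0], 454), ([267.0, 252.0], 301), ([337.0, 272.0], 543), ([297.0, 277.0], 125), ([303.0, 312.0], 102)]
[([67.0, 4.0], 180), ([93.0, 3.0], 142), ([103.0, 18.0], 44), ([85.0, 30.0], 280), ([120.0, 40.0], 186), ([136.0, 45.0], 63), ([310.0, 58.0], 1156), ([46.0, 104.0], 1310), ([273.0, 60.0], 134), ([234.0, 64.0], 146), ([138.0, 68.0], 30), ([193.0, 69.0], 201), ([254.0, 73.0], 478), ([163.0, 71.0], 53), ([54.0, 83.0], 104), ([141.0, 93.0], 1012), ([68.0, 81.0], 64), ([105.0, 129.0], 4846), ([299.0, 93.0], 148), ([1.0, 107.0], 29), ([293.0, 121.0], 1074), ([60.0, 119.0], 122), ([5.0, 140.0], 104), ([310.0, 131.0], 95), ([307.0, 145.0], 44), ([65.0, 158.0], 86), ([56.0, 170.0], 108), ([146.0, 169.0], 43), ([12.0, 184.0], 86), ([69.0, 188.0], 33), ([85.0, 197.0], 122), ([58.0, 200.0], 85), ([21.0, 242.0], 205), ([364.0, 223.0], 26), ([363.0, 231.0], 51), ([72.0, 246.0], 164), ([144.0, 249.0], 102), ([315.0, 246.0], 213), ([342.0, 253.0], 32), ([330.0, 296.0], 157), ([131.0, 305.0], 126), ([250.0, 327.0], 94), ([78.0, 353.0], 879), ([133.0, 366.0], 83)]
36.525
```

View pics/end.png

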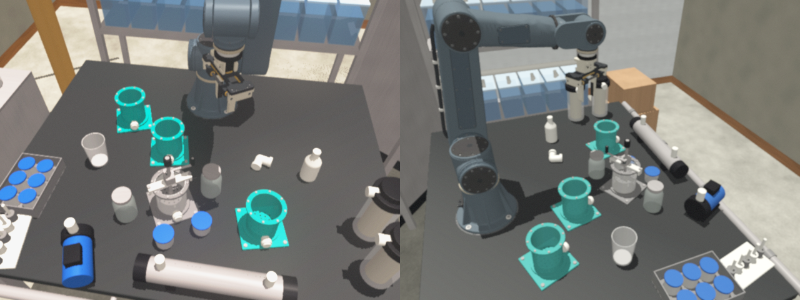

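The end picture shows the bar lowered, the lever back at its closed spot (knob within 0.2 mm of its original reading), and the other things where they stood. The arm is clear.

```bash
python3 -c "
from bench import *
print(finish_job(),get_time())"
```

```text
the job is handed in; nothing more can be done
the job is handed in; nothing more can be done
```

The job is handed in: the strainer plate reads about 75 mm above the bench, the bar is locked at that height with the lever closed to its stop, the loose things stand where they did as far as the last pictures show, and the last clock reading before hand-in was 36.5 s.

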